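# Tip a well plate over onto its drip board

## Task

The rinsed well plate lies on the bench with its wells up, just in front of the low steel drip board. With the fingertips only, never gripping or picking it up, push it flat against the board's near edge, then tip it up against that edge and over, so that it lies upside down, flat, roughly square and wholly on the board. Leave the tube rack, the bottle and the tip box alone.

Things in the scene. Friction and masses are not known exactly. Their poses are not given: they have to be found in the camera images.
- well_plate: the well plate: a loose rigid grey block 85.5 mm (its x) by 127.8 mm (its y) by 18 mm high (its z), about 90 g, flat upright sides, 4 by 6 round dark wells in its top, plain underneath. Origin: centre of the underside; x points from the robot's side towards the board, z out of the well face (up at first). It lies 15 to 35 mm short of the board's near edge, up to 0.1 rad askew to it
- plate_middle (a point): the middle of the well plate's body, 9 mm above its underside; axes as the plate's
- far_edge (a point): the middle of the plate's far long side (the one facing the board at the start), half way up the 18 mm thickness; axes as the plate's. This side meets the board's edge and the plate turns about it
- near_edge (a point): the middle of the plate's near long side (the one facing the robot at the start), half way up the thickness; axes as the plate's. The side to push on: finger pads hardly slip on this plastic, so under a light push of 5 to 10 N towards the board the side follows the fingertips up and round
- drip_board: the drip board: a flat steel plate fixed to the bench, 150 mm (its x) by 280 mm (its y) by 6 mm high, with a thin grey pad on top that does not stand out. Origin: centre of its underside; x points away from the robot, square to its long near edge; z up. Nothing lies on it
- board_edge (a point): the middle of the board's long near edge (the one facing the robot), on its top corner 6 mm above the bench; axes as the board's. The upright 6 mm face under it is the stop to push against; the plate rolls about this corner as it tips
- tube_rack: bystander: white rack 100 x 160 mm with lilac-capped tubes, 112 mm high in all; origin at the centre of its underside
- buffer_bottle: bystander: white bottle 70 mm across, 160 mm high; origin at the centre of its underside
- tip_box: bystander: blue box with a clear lid, 85 x 120 mm, 76 mm high; origin at the centre of its underside
Things that resemble listed ones, but are neither listed nor needed, are in the scene too. Several things look just like the well_plate: the one meant starts farthest to the robot's right.

How it is judged (in metres and radians):
On the way, in this order (a step that is already met when the one before it is completed fails the run):
1. the plate lies flat, wells up, with its far side up against the board's near edge (x of far_edge in the frame of board_edge between -0.006 and 0.01 m and angle between plate_middle's own z axis and vertical below 0.2 rad and angle between the x axis of well_plate and the x axis of drip_board, either way round below 0.1 rad), for 0.1 s.
2. the plate is tipped up on its far side at the board's near edge (angle between plate_middle's own z axis and vertical between 0.9 and 1.9 rad and x of far_edge in the frame of board_edge between -0.03 and 0.04 m and z of far_edge in the frame of board_edge below 0.03 m), for 0.05 s.
At the end, for the whole second after the job is handed in: the plate lies upside down (wells down, within 0.06 rad of flat) and still on the drip board, its long sides between the board's near and far edges (1 mm spare), its middle within 76 mm of the board's centre line and its sides within 0.2 rad of the board's (angle between plate_middle's own z axis and vertical above 3.08 rad and linear speed of well_plate below 0.01 m/s and angular speed of well_plate below 0.1 rad/s and height (world z) of plate_middle between 0.012 and 0.018 m and x of far_edge in the frame of board_edge above -0.001 m and x of near_edge in the frame of board_edge below 0.151 m and y of plate_middle in the frame of board_edge between -0.076 and 0.076 m and angle between the x axis of well_plate and the x axis of drip_board, either way round below 0.2 rad); the robot touches nothing.
It fails at once if the plate is picked up: its far side leaves the board or bench by some 3 cm, or it is lifted while lying flat, or carried in the air (height (world z) of far_edge above 0.04 m or height (world z) of plate_middle above 0.075 m or (angle between plate_middle's own z axis and vertical below 0.25 rad and height (world z) of plate_middle above 0.04 m)).
It fails at once if the tube rack is moved by more than 15 mm or tipped (distance of tube_rack from where it was at the start of the episode above 0.015 m or angle between tube_rack's own z axis and vertical above 0.2 rad).
It fails at once if the buffer bottle is moved by more than 15 mm or tipped (distance of buffer_bottle from where it was at the start of the episode above 0.015 m or angle between buffer_bottle's own z axis and vertical above 0.2 rad).
It fails at once if the tip box is moved by more than 15 mm or tipped (distance of tip_box from where it was at the start of the episode above 0.015 m or angle between tip_box's own z axis and vertical above 0.2 rad).
It also fails if it takes over 48 s, if anything falls off the work surface, if the arm or the gripper's body presses on something with over 40 N, if the wrist force passes 120 N, or if a joint passes its speed limit or range.

## Robot

A 6-joint arm with a two-finger parallel gripper is mounted at the origin on the work surface. World frame = base frame: x ahead of the robot, y to its left, z up, the work surface at z = 0. Lengths are in mm, angles in rad, forces in N, time in s.
With the tool pointing down it reaches from about 350 to 875 mm from the base axis. Payload 4.2 kg.
Tool frame: the origin (TCP) lies at the very end of the fingers, on their centre line; the grasp point (between the pads) lies 19 mm behind it; z points along the fingers, y is the line along which they close (so a half turn about z gives the same grasp; the last joint's range is limited). The gripper opens to 85 mm and grips with 20 to 120 N. Pads are 22 mm wide; open, the fingers measure 114 mm over their backs; the gripper's body (76 mm by 85 mm) begins 54 mm behind the grasp point. The pads swing forward as they close: fully open they stand 13 mm farther back than shut.
Start: joints at [-0.934, 0.385, 0.008, 0, -1.194, -0.259], TCP at [230.561, -580.896, 231.312] pointing down, gripper open.
Joint ranges: [-3.14, 3.14], [-1.21, 2.06], [-1.07, 1.41], [-3.16, 2.05], [-2.99, -0.16], [-3.1, 3.1]. Speed limits (rad/s): [2.79, 2.79, 3.14, 3.14, 3.14, 3.14].

## Interface

Orientations are given as a unit quaternion [x, y, z, w].
In Python, from bench import arm gives the robot as it stands. The module is installed in compiled form; this text tells all that it offers.
- The arm moves only by the tool drive_tool, never from a script. Its argument "targets" is a list of rows, each a list of 5 numbers: the closure, from -1 (fully open) to 1 (shut), then the shift along the tool's x, y, z in mm, then the turn about the tool's z in degrees. In form: [[grip, tx, ty, tz, roll], ...]. A call has 1 to 12 rows; each row is the pose to reach, as a shift and turn from the pose commanded when the call began, along the tool's axes at that moment; what a row does not reach only later rows make up. A row lasts 1/10 s, in which the tool goes at most 50 mm and 8.59 degrees, less where a joint would pass 70% of its speed; a pose out of reach is approached as far as the arm can. A call with a gripper value outside its range is refused whole. The fingers move at their own pace and stop on an object; the grip force is fixed at half the most. Time passes only in rows, so rows that repeat a pose let the fingers close. It gives the time, the measured TCP pose, the force, the opening and the grip force at its end, in the units of the state.
- arm.read_state(): the state, without advancing time (a new reading comes with each control period).
- arm.get_image(name): name is "scene" or "top"; returns the picture (400x640x3 uint8, blue, green, red); there is no depth.
- arm.camera_params(name): a dict with "fov_y" (degrees; the focal length in pixels is half the picture's height over the tangent of half this angle, whatever the lens; pixels are square), "cx", "cy" (the principal point, pixels), "rvec" (rotation vector, rad) and "tvec" (3), from world to camera coordinates, as OpenCV has them. Camera axes: x right, y down, z forward; pixel columns grow to the right and rows downward; lengths in mm; the calibration is good to about 2 mm. A picture is of the moment at which its call begins. camera_params takes no time and is no camera call.
- arm.job_done(): hands the job in; it is judged then, once.
The state is a dict: "clock": time; "joints": joint angles; "joint_vel": joint speeds; "joint_efforts": joint torques, N m; "position": TCP position; "ee_rot": TCP orientation; "contact_force": force on the tool from outside, world axes, zero at the start; "wrist_torque": the same for the moment, N m; "gripper_width": finger opening in mm; "grasp_force": force on a finger pad.
Only numpy, scipy, OpenCV 4.12 (cv2) and the standard library are available. Lean on these libraries where they do the work, as an engineer would, in place of code of your own. Each camera call takes 0.05 s, during which the arm holds its last target. There are 200 camera calls.

## Working session

There is one attempt and no reset: what is moved stays moved. The work goes in short steps, Python scripts to look and compute and a tool call to move; the robot and the scene stay as the last step left them, time stands still between calls to the robot, and variables do not carry over. Pictures are saved under pics/ and viewed, at most 11 in all, crops included, and the job is handed in when it is done.

Besides the shell and the picture viewer there is one more tool, called after "Request:" in YAML: its name, and indented under it one key for each argument. drive_tool: Moves the arm, as the interface text tells. Its arguments: {"type":"object","properties":{"targets":{"type":"array","items":{"type":"array","items":{"type":"number"}}}},"required":["targets"]}

```bash
mkdir -p pics
python3 - <<'E'
from bench import arm
import cv2
for n in ("scene","top"):
    cv2.imwrite(f"pics/{n}0.png",arm.get_image(n)); print(n,arm.camera_params(n))
s=arm.read_state(); print(s)
E
```

```text
scene {'fov_y': 48.11238769690004, 'cx': 323.18316672817963, 'cy': 199.39744943045073, 'rvec': array([ 0.6086723 ,  2.66321035, -1.11613174]), 'tvec': array([ 483.43445448, -138.15015693, 1602.79993088])}
top {'fov_y': 42.31776205017411, 'cx': 318.0920127778321, 'cy': 193.3693395118554, 'rvec': array([ 2.17367116, -2.20744145,  0.08028826]), 'tvec': array([  26.43037484,  522.13516567, 1440.9785392 ])}
{'clock': 0.1, 'joints': array([-9.34405692e-01,  3.85481157e-01,  6.76573438e-03, -4.06175045e-04,
       -1.19396453e+00, -2.58606049e-01]), 'joint_vel': array([-3.53588349e-05, -2.99507661e-03,  3.62822525e-03,  2.10796678e-03,
       -2.57669556e-03, -3.32580638e-04]), 'joint_efforts': array([-1.40699620e-03, -3.93319631e+01,  1.88930047e+01,  4.19798657e+00,
       -2.60395325e-03,  1.73845716e-06]), 'position': array([ 230.36767181, -580.45072861,  230.33559427]), 'ee_rot': array([-1.87697342e-01,  9.82226443e-01,  9.30758991e-04, -2.37354455e-04]), 'contact_force': array([-0.77798402, -0.18511611,  0.59827454]), 'wrist_torque': array([-0.04465241, -0.02229307, -0.03333959]), 'grasp_force': 0.0, 'gripper_width': 85.43550284161329}
```

View pics/scene0.png

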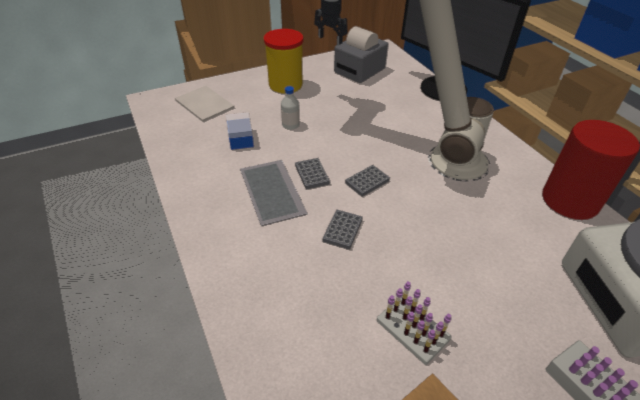

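View pics/top0.png

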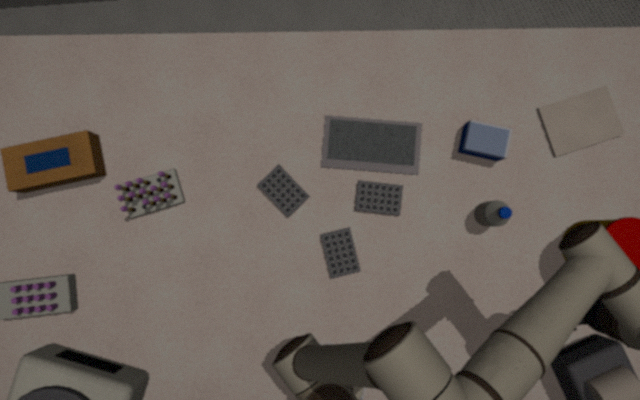

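The top view has three plate look-alikes, at pixels (379,197), (283,190) and (340,252). The one farthest right is (379,197), just in front of the board centred near (371,145). The bottle (493,213) and tip box (485,141) are to the right. The rack is either (150,194) or (38,297).

```bash
cat > h.py <<'E'
import numpy as np, cv2
from bench import arm
def cam(n):
    p=arm.camera_params(n); f=200/np.tan(np.radians(p['fov_y']/2))
    return np.array([[f,0,p['cx']],[0,f,p['cy']],[0,0,1]]),cv2.Rodrigues(p['rvec'])[0],np.array(p['tvec'])
def ray(n,uv,z):
    K,R,t=cam(n); uv=np.atleast_2d(uv).astype(float)
    d=(np.linalg.inv(K)@np.c_[uv,np.ones(len(uv))].T).T@R; c=-R.T@t
    return c+d*((z-c[2])/d[:,2])[:,None]
def proj(n,P):
    K,R,t=cam(n); q=(K@(R@np.atleast_2d(P).T+t[:,None])).T; return q[:,:2]/q[:,2:]
def rect(n,mask,z,seed):
    nl,l=cv2.connectedComponents(mask); k=l[seed[1],seed[0]]
    c=max(cv2.findContours((l==k).astype('uint8'),0,2)[0],key=cv2.contourArea)[:,0]
    W=ray(n,c,z)[:,:2].astype('float32'); return cv2.minAreaRect(W)
E
python3 - <<'E'
from h import *
im=arm.get_image("top"); hsv=cv2.cvtColor(im,cv2.COLOR_BGR2HSV)
for p in [(379,197),(372,145),(325,140),(372,185),(372,220),(415,170)]: print(p,im[p[1],p[0]],hsv[p[1],p[0]])
print("strip col 372:",[int(im[r,372].mean()) for r in range(105,222)])
# warmness (R-B) separates bench from grey things
m=((im[:,:,2].astype(int)-im[:,:,0])<14).astype('uint8')
m=cv2.morphologyEx(m,cv2.MORPH_CLOSE,np.ones((3,3)))
for nm,z,s in (("plate",18,(379,197)),("board",6,(372,145))):
    print(nm,m[s[1],s[0]],rect("top",m,z,s))
c=im[95:235,300:440]; v=np.hstack([cv2.resize(c,None,fx=2.8,fy=2.8,interpolation=2),cv2.resize(cv2.cvtColor(m[95:235,300:440]*255,8),None,fx=2.8,fy=2.8)])
cv2.imwrite("pics/crop1.png",v)
E
```

```text
(379, 197) [72 74 76] [15 13 76]
(372, 145) [58 60 59] [45  9 60]
(325, 140) [81 83 86] [12 15 86]
(372, 185) [60 64 65] [24 20 65]
(372, 220) [110 120 130] [ 15  39 130]
(415, 170) [88 88 93] [ 0 14 93]
strip col 372: [117, 118, 116, 115, 117, 115, 117, 116, 114, 117, 118, 117, 115, 116, 98, 87, 83, 74, 60, 60, 58, 55, 57, 62, 54, 56, 62, 60, 58, 60, 56, 58, 58, 58, 59, 63, 57, 56, 61, 61, 59, 62, 57, 58, 57, 61, 64, 60, 52, 57, 59, 60, 60, 55, 58, 56, 65, 70, 85, 87, 89, 86, 89, 85, 84, 83, 87, 105, 115, 117, 120, 120, 120, 120, 117, 109, 98, 79, 67, 63, 63, 58, 61, 66, 71, 73, 70, 69, 65, 70, 68, 66, 67, 70, 67, 68, 66, 66, 67, 69, 66, 61, 59, 60, 68, 70, 61, 62, 87, 111, 116, 117, 119, 118, 116, 120, 117]
plate 1 ((505.6746826171875, -152.60089111328125), (139.3480224609375, 94.88113403320312), 83.13855743408203)
board 1 ((664.0634155273438, -155.76219177246094), (323.8562927246094, 165.46778869628906), 84.43352508544922)
```

View pics/crop1.png

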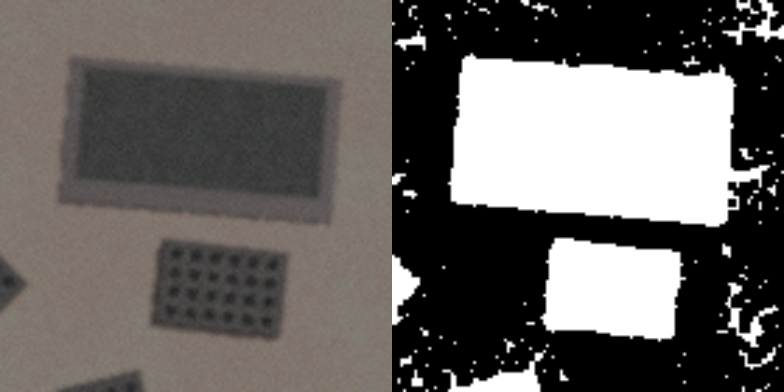

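The crop shows the chosen 4x6 plate (crop 220,288), wells up, slightly skewed and just short of the board's near edge. I'll measure the edges with line fits and find the drive geometry.

```bash
cat >> h.py <<'E'
def edge(g,cols,r0,r1,z,falling,thr=100,n="top"):
    """fit world line x=a+b*y to the brightness crossing in each column between rows"""
    P=[]
    for c in cols:
        s=g[r0(c):r1(c),c]; d=s-thr
        k=np.where((d[:-1]>0)&(d[1:]<=0))[0] if falling else np.where((d[:-1]<=0)&(d[1:]>0))[0]
        if len(k): k=k[0] if falling else k[-1]; P.append((c,r0(c)+k+d[k]/(d[k]-d[k+1])))
    W=ray(n,P,z); b,a=np.polyfit(W[:,1],W[:,0],1); r=W[:,0]-a-b*W[:,1]
    q=abs(r)<2.5; b,a=np.polyfit(W[q,1],W[q,0],1); return a,b,r.std()
E
python3 - <<'E'
from h import *
from scipy.spatial.transform import Rotation as Ro
im=arm.get_image("top"); g=cv2.GaussianBlur(im,(3,3),0).mean(2)
C=lambda v:(lambda c:v)
near=edge(g,range(328,413),lambda c:int(160),lambda c:int(168+(c-322)*.06+5),6,False)
far=edge(g,range(330,415),C(105),C(130),6,True)
pf=edge(g,range(363,398),C(176),C(192),18,True)
pn=edge(g,range(361,394),C(200),C(222),0,False)
pn18=edge(g,range(361,394),C(200),C(222),18,False)
for n,e in dict(near=near,far=far,pf=pf,pn=pn,pn18=pn18).items(): print(n,np.round(e,3),"x at y=-155:",e[0]-155*e[1])
gt=g.T
m=((g<100)).astype('uint8'); m=cv2.morphologyEx(m,cv2.MORPH_OPEN,np.ones((5,5)))
for nm,z,s in (("plate",18,(379,197)),("board",6,(372,145))): print(nm,rect("top",m,z,s))
s=arm.read_state(); R=Ro.from_quat(s['ee_rot']).as_matrix(); print(R.round(3)); 
# bystanders
print("bottle",ray("top",(493,213),80),"tipbox",ray("top",(485,141),76), "rack",ray("top",(150,194),60))
E
```

```text
near [5.96394e+02 9.60000e-02 5.27000e-01] x at y=-155: 581.5233286142608
far [7.49537e+02 1.01000e-01 4.35000e-01] x at y=-155: 733.8763087020086
pf [5.72717e+02 1.28000e-01 3.55000e-01] x at y=-155: 552.8347121126219
pn [4.79643e+02 1.28000e-01 5.59000e-01] x at y=-155: 459.76063345349036
pn18 [4.78934e+02 1.28000e-01 5.52000e-01] x at y=-155: 459.0516070376123
plate ((506.4793701171875, -149.68673706054688), (135.69189453125, 92.6109619140625), 82.52815246582031)
board ((660.39990234375, -133.74867248535156), (281.2322692871094, 153.00079345703125), 84.60640716552734)
[[-0.93  -0.369 -0.001]
 [-0.369  0.93   0.001]
 [ 0.     0.001 -1.   ]]
bottle [[ 458.01165341 -452.4510042    80.        ]] tipbox [[ 655.02032999 -439.45368718   76.        ]] rack [[524.89705079 478.21505153  60.        ]]
```

Request:
drive_tool:
  targets:
    - [-1, -359, 328, 0, 27]
    - [-1, -359, 328, 0, 27]
    - [-1, -359, 328, 0, 27]
    - [-1, -359, 328, 0, 27]
    - [-1, -359, 328, 0, 27]
    - [-1, -359, 328, 0, 27]
    - [-1, -359, 328, 0, 27]
    - [-1, -359, 328, 0, 27]
    - [-1, -359, 328, 0, 27]
    - [-1, -359, 328, 0, 27]
    - [-1, -359, 328, 0, 27]
    - [-1, -359, 328, 0, 27]

```text
clock: 1.4
position: [443.4, -142.6, 231.2]
ee_rot: [0.045, 0.999, 0.0, -0.0]
contact_force: [0.1, -0.3, -0.9]
gripper_width: 85.6
grasp_force: 0.0
```

Request:
drive_tool:
  targets:
    - [-1, 0, 0, 50, 0.4]
    - [-1, 0, 0, 100, 0.4]
    - [-1, 0, 0, 150, 0.4]
    - [-1, 0, 0, 190, 0.4]
    - [-1, 0, 0, 210, 0.4]
    - [-1, 0, 0, 221, 0.4]
    - [-1, 0, 0, 221, 0.4]
    - [-1, 0, 0, 221, 0.4]

```text
clock: 2.2
position: [444.0, -144.2, 11.1]
ee_rot: [0.051, 0.999, -0.0, 0.001]
contact_force: [0.7, 0.0, 1.1]
gripper_width: 85.6
grasp_force: 0.0
```

Run:
```python
from h import *
im=arm.get_image("scene"); c=im[120:270,230:430]; t=arm.get_image("top")[95:245,290:490]
cv2.imwrite("pics/c2.png",np.hstack([cv2.resize(c,(400,300),interpolation=2),cv2.resize(t,(400,300),interpolation=2)]))
```

```text
(no output)
```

View pics/c2.png

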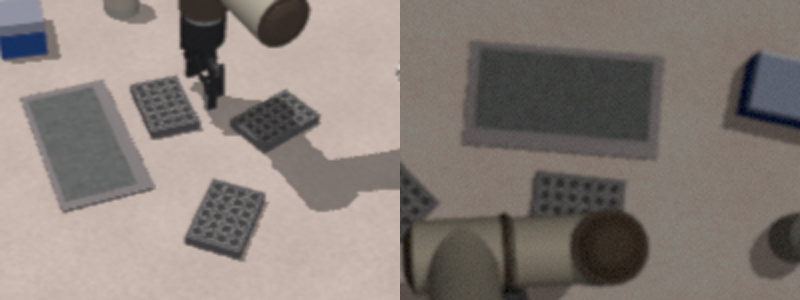

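The fingertips (scene crop 210,95) hang just behind the plate's near side, and the way down is clear.

Request:
drive_tool:
  targets:
    - [-1, 0, 0, 8, 0]
    - [-1, 0, 0, 14, 0]
    - [-1, 0, 0, 18, 0]
    - [-1, 0, 0, 18, 0]

```text
clock: 2.7
position: [442.7, -143.5, -8.4]
ee_rot: [0.05, 0.999, -0.0, -0.001]
contact_force: [-0.6, -0.5, -1.2]
gripper_width: 85.5
grasp_force: 0.0
```

Request:
drive_tool:
  targets:
    - [-1, -6, 0, 0, 0]
    - [-1, -12, 0, 0, 0]
    - [-1, -16, 0, 0, 0]
    - [-1, -20, 0, 0, 0]
    - [-1, -20, 0, 0, 0]

```text
clock: 3.2
position: [464.1, -145.7, -7.6]
ee_rot: [0.05, 0.999, -0.0, 0.001]
contact_force: [0.5, 0.1, 1.2]
gripper_width: 85.3
grasp_force: 0.0
```

Request:
drive_tool:
  targets:
    - [-1, -4, 0, 0, 0]
    - [-1, -8, 0, 0, 0]
    - [-1, -12, 0, 0, 0]
    - [-1, -15, 0, 0, 0]
    - [-1, -17, 0, 0, 0]
    - [-1, -17, 0, 0, 0]

```text
clock: 3.8
position: [480.6, -147.4, -7.7]
ee_rot: [0.05, 0.999, -0.0, 0.0]
contact_force: [0.1, -0.4, -0.0]
gripper_width: 85.2
grasp_force: 0.0
```

Request:
drive_tool:
  targets:
    - [-1, -1, 0, 0, 0]
    - [-1, -2, 0, 0, 0]
    - [-1, -2, 0, 0, 0]

```text
clock: 4.1
position: [482.2, -147.5, -7.7]
ee_rot: [0.05, 0.999, -0.0, 0.0]
contact_force: [-0.6, 0.0, -0.0]
gripper_width: 85.2
grasp_force: 0.2
```

Request:
drive_tool:
  targets:
    - [-1, -1, 0, 0, 0]
    - [-1, -2, 0, 0, 0]
    - [-1, -2, 0, 0, 0]

```text
clock: 4.4
position: [484.5, -147.7, -7.7]
ee_rot: [0.05, 0.999, -0.0, 0.0]
contact_force: [-0.2, 0.6, -0.4]
gripper_width: 85.1
grasp_force: 0.1
```

Request:
drive_tool:
  targets:
    - [-1, -1, 0, 0, 0]
    - [-1, -2, 0, 0, 0]
    - [-1, -2, 0, 0, 0]

```text
clock: 4.7
position: [486.3, -147.9, -7.7]
ee_rot: [0.05, 0.999, -0.0, 0.0]
contact_force: [0.4, 0.2, 0.2]
gripper_width: 85.6
grasp_force: 0.2
```

Request:
drive_tool:
  targets:
    - [-1, -1, 0, 0, 0]
    - [-1, -2, 0, 0, 0]
    - [-1, -2, 0, 0, 0]

```text
clock: 5.0
position: [487.6, -148.1, -7.8]
ee_rot: [0.05, 0.999, -0.0, -0.001]
contact_force: [-1.5, 1.0, 2.2]
gripper_width: 85.9
grasp_force: 1.1
```

Run:
```python
from h import *
im=arm.get_image("scene"); c=im[150:235,235:375]
cv2.imwrite("pics/c3.png",cv2.resize(c,None,fx=5,fy=5,interpolation=2))
```

```text
(no output)
```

View pics/c3.png

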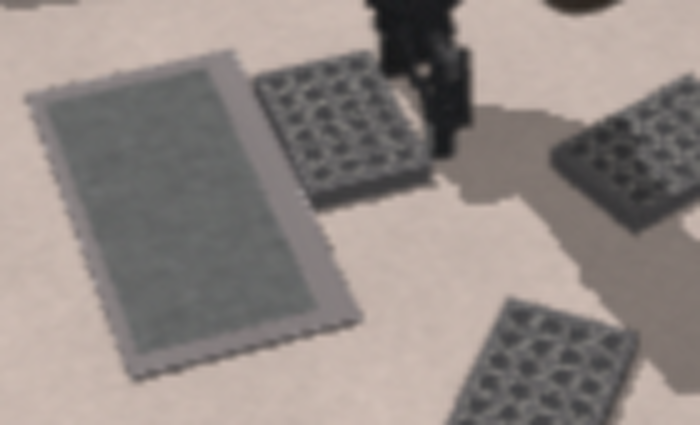

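The plate's far side touches the board's near edge (crop 285,140) and the force is starting to rise. I'll press to about 7 N.

Request:
drive_tool:
  targets:
    - [-1, -1, 0, 0, 0]
    - [-1, -1, 0, 0, 0]

```text
clock: 5.25
position: [487.6, -148.1, -7.9]
ee_rot: [0.05, 0.999, 0.0, -0.002]
contact_force: [-5.3, 0.9, 4.2]
gripper_width: 85.1
grasp_force: 2.5
```

Request:
drive_tool:
  targets:
    - [-1, -1, 0, 0, 0]
    - [-1, -1, 0, 0, 0]

```text
clock: 5.45
position: [487.5, -148.2, -8.0]
ee_rot: [0.05, 0.999, 0.0, -0.003]
contact_force: [-6.6, 2.0, 4.3]
gripper_width: 85.5
grasp_force: 3.3
```

Request:
drive_tool:
  targets:
    - [-1, 0, 0, -1.8, 0]
    - [-1, -0.1, 0, -3.6, 0]
    - [-1, -0.3, 0, -7.3, 0]
    - [-1, -0.7, 0, -10.9, 0]
    - [-1, -1.3, 0, -14.5, 0]
    - [-1, -2.0, 0, -18.1, 0]
    - [-1, -2.9, 0, -21.6, 0]
    - [-1, -2.9, 0, -21.6, 0]

```text
clock: 6.25
position: [491.4, -148.6, 14.0]
ee_rot: [0.05, 0.999, 0.0, -0.002]
contact_force: [-5.6, 0.2, 1.8]
gripper_width: 85.4
grasp_force: 2.9
```

Run:
```python
from h import *
im=arm.get_image("scene"); c=im[130:235,235:375]
cv2.imwrite("pics/c4.png",cv2.resize(c,None,fx=5,fy=5,interpolation=2))
```

```text
(no output)
```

View pics/c4.png

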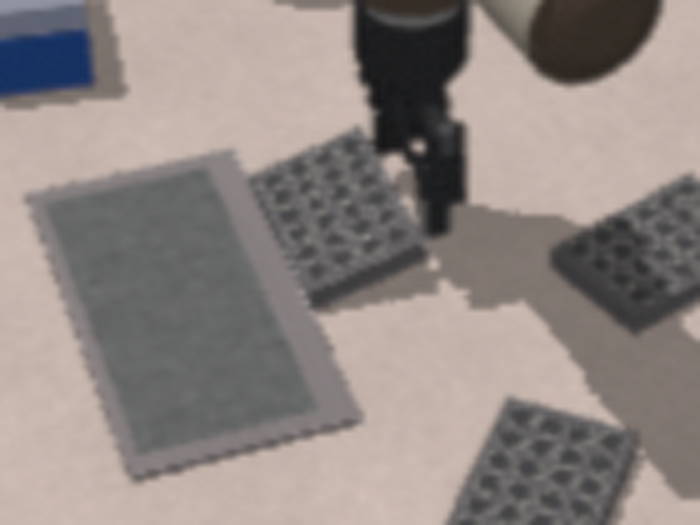

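The near side is rising with the fingertips (crop 420,240) and the far side still sits on the board's edge. I'll continue the arc.

Request:
drive_tool:
  targets:
    - [-1, -1.1, 0, -3.5, 0]
    - [-1, -2.2, 0, -7, 0]
    - [-1, -3.5, 0, -10.3, 0]
    - [-1, -5, 0, -13.7, 0]
    - [-1, -6.6, 0, -17, 0]
    - [-1, -8.3, 0, -20.1, 0]
    - [-1, -10.2, 0, -23.2, 0]
    - [-1, -12.2, 0, -26.3, 0]
    - [-1, -14.4, 0, -29.2, 0]
    - [-1, -16.7, 0, -32.1, 0]
    - [-1, -19.1, 0, -34.8, 0]
    - [-1, -21.6, 0, -37.4, 0]

```text
clock: 7.5
position: [514.6, -150.9, 52.1]
ee_rot: [0.05, 0.999, -0.0, 0.0]
contact_force: [-4.6, 0.2, 4.4]
gripper_width: 85.2
grasp_force: 3.3
```

Request:
drive_tool:
  targets:
    - [-1, -2.6, 0, -2.5, 0]
    - [-1, -5.4, 0, -4.9, 0]
    - [-1, -8.2, 0, -7.2, 0]
    - [-1, -11.1, 0, -9.4, 0]
    - [-1, -14.2, 0, -11.4, 0]
    - [-1, -17.3, 0, -13.3, 0]
    - [-1, -20.5, 0, -15, 0]
    - [-1, -23.8, 0, -16.6, 0]
    - [-1, -27.1, 0, -18.1, 0]
    - [-1, -30.5, 0, -19.4, 0]
    - [-1, -33.9, 0, -20.6, 0]
    - [-1, -37.4, 0, -21.6, 0]

```text
clock: 8.7
position: [555.0, -154.9, 75.3]
ee_rot: [0.05, 0.999, -0.0, 0.004]
contact_force: [-1.4, -0.2, 7.2]
gripper_width: 85.5
grasp_force: 3.4
```

Run:
```python
from h import *
im=arm.get_image("scene"); c=im[130:235,235:375]
cv2.imwrite("pics/c5.png",cv2.resize(c,None,fx=5,fy=5,interpolation=2))
```

```text
(no output)
```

View pics/c5.png

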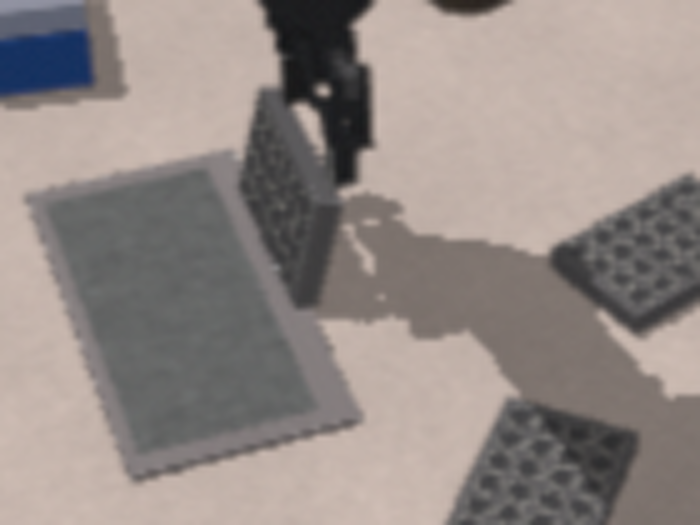

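The plate stands at about 75° on the edge (crop 295,200). Now I'll carry it over the top.

Request:
drive_tool:
  targets:
    - [-1, -3.5, 0, -0.9, 0]
    - [-1, -7.1, 0, -1.6, 0]
    - [-1, -10.7, 0, -2.1, 0]
    - [-1, -14.3, 0, -2.5, 0]
    - [-1, -18, 0, -2.8, 0]
    - [-1, -21.6, 0, -2.9, 0]
    - [-1, -25, 0, -3.3, 0]
    - [-1, -28.5, 0, -3.6, 0]
    - [-1, -32, 0, -4, 0]
    - [-1, -36, 0, -4, 0]
    - [-1, -40, 0, -4, 0]
    - [-1, -44, 0, -4, 0]

```text
clock: 9.95
position: [599.7, -159.3, 79.4]
ee_rot: [0.05, 0.999, -0.0, 0.005]
contact_force: [0.3, -1.0, 5.7]
gripper_width: 85.5
grasp_force: 2.7
```

Run:
```python
from h import *
im=arm.get_image("scene"); c=im[130:235,235:375]
cv2.imwrite("pics/c6.png",cv2.resize(c,None,fx=5,fy=5,interpolation=2))
```

```text
(no output)
```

View pics/c6.png

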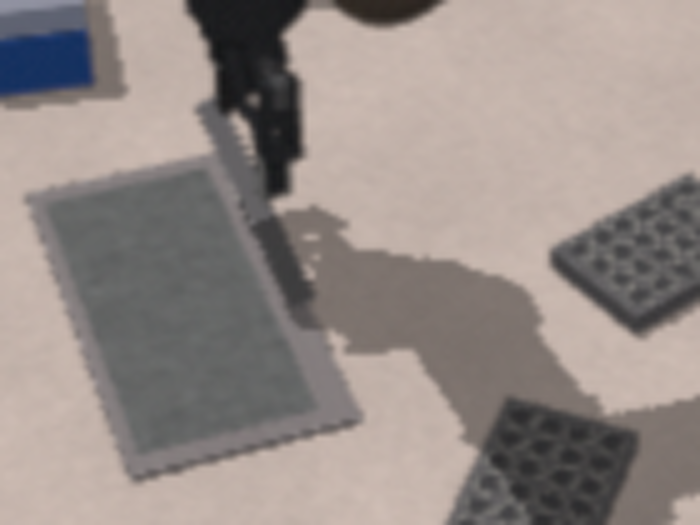

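The plate is just past vertical (crop 255,200), with the fingertips still on its upper edge. I'll continue forward.

Request:
drive_tool:
  targets:
    - [-1, -4, 0, 0, 0]
    - [-1, -8, 0, 0, 0]
    - [-1, -12, 0, 0.5, 0]
    - [-1, -16, 0, 1, 0]
    - [-1, -20, 0, 2, 0]
    - [-1, -24, 0, 3, 0]
    - [-1, -28, 0, 4, 0]
    - [-1, -28, 0, 4, 0]
    - [-1, -28, 0, 4, 0]

```text
clock: 10.9
position: [624.3, -161.8, 73.3]
ee_rot: [0.05, 0.999, -0.0, 0.001]
contact_force: [2.1, 0.8, 5.6]
gripper_width: 85.3
grasp_force: 2.7
```

Run:
```python
from h import *
im=arm.get_image("scene"); c=im[130:235,235:375]
cv2.imwrite("pics/c7.png",cv2.resize(c,None,fx=5,fy=5,interpolation=2))
```

```text
(no output)
```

View pics/c7.png

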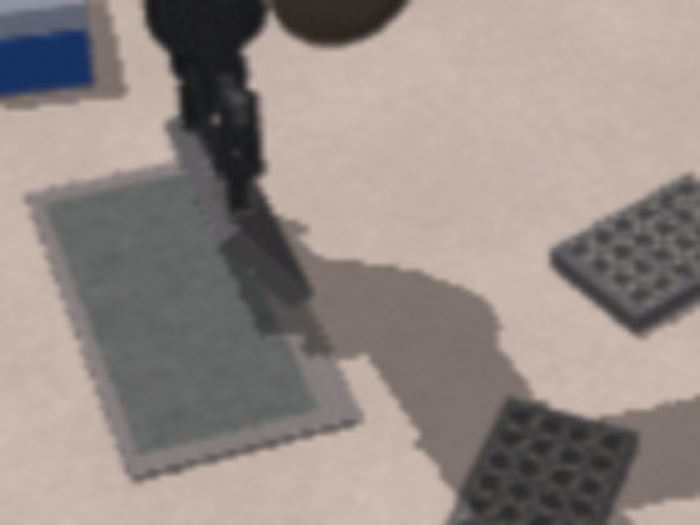

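The plate is past vertical at about 120° and leaning on the fingertips (crop 270,240). I'll lower it along its arc.

Request:
drive_tool:
  targets:
    - [-1, -4, 0, 1.5, 0]
    - [-1, -8, 0, 3.5, 0]
    - [-1, -12, 0, 6, 0]
    - [-1, -16, 0, 9, 0]
    - [-1, -20, 0, 12, 0]
    - [-1, -24, 0, 15.5, 0]
    - [-1, -28, 0, 19, 0]
    - [-1, -32, 0, 23.5, 0]
    - [-1, -36, 0, 28.5, 0]
    - [-1, -40, 0, 34, 0]
    - [-1, -44, 0, 41, 0]
    - [-1, -47, 0, 48, 0]

```text
clock: 12.15
position: [670.3, -166.4, 24.2]
ee_rot: [0.05, 0.999, 0.0, -0.0]
contact_force: [0.1, 0.4, -0.5]
gripper_width: 85.8
grasp_force: 0.0
```

Run:
```python
from h import *
im=arm.get_image("scene"); c=im[130:235,235:375]
cv2.imwrite("pics/c8.png",cv2.resize(c,None,fx=5,fy=5,interpolation=2))
```

```text
(no output)
```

View pics/c8.png

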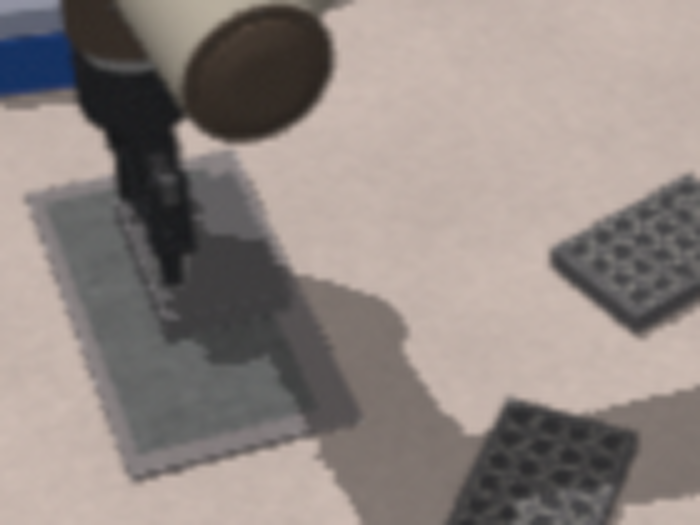

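The plate seems to lie wells down on the board (crop 200,260) and the fingers are unloaded. I'll rise, clear away and measure.

Request:
drive_tool:
  targets:
    - [-1, 0, 0, -40, 0]
    - [-1, 0, 0, -80, 0]
    - [-1, 0, 0, -120, 0]
    - [-1, 50, 40, -140, 0]
    - [-1, 90, 90, -140, 0]
    - [-1, 120, 140, -140, 0]
    - [-1, 150, 190, -140, 0]
    - [-1, 150, 230, -140, 0]
    - [-1, 150, 270, -140, 0]
    - [-1, 150, 300, -140, 0]
    - [-1, 150, 300, -140, 0]

```text
clock: 13.3
position: [551.1, 152.2, 165.2]
ee_rot: [0.047, 0.999, 0.001, 0.001]
contact_force: [0.4, -0.3, 0.3]
gripper_width: 85.3
grasp_force: 0.0
```

Run:
```python
from h import *
im=arm.get_image("top"); c=im[95:235,300:440]; s=arm.get_image("scene")[140:235,235:375]
cv2.imwrite("pics/c9.png",np.hstack([cv2.resize(c,(400,400),interpolation=2),cv2.resize(s,(400,400),interpolation=2)]))
g=cv2.GaussianBlur(im,(3,3),0).mean(2)
print(ray("top",[(360,160),(400,160)],24).round(0))
for cc in (365,380,395): print(cc,[int(v) for v in g[125:185,cc]])
print([int(v) for v in g[155,320:425]])
```

```text
[[ 615. -101.   24.]
 [ 613. -214.   24.]]
365 [63, 62, 62, 62, 62, 62, 63, 62, 61, 61, 63, 66, 68, 69, 69, 68, 69, 69, 68, 68, 69, 69, 69, 69, 69, 69, 69, 69, 70, 69, 68, 68, 68, 68, 69, 69, 69, 68, 66, 59, 51, 55, 69, 81, 87, 94, 106, 116, 120, 121, 122, 121, 121, 121, 120, 120, 120, 121, 121, 121]
380 [64, 64, 64, 63, 62, 63, 64, 65, 64, 63, 61, 62, 66, 69, 69, 68, 68, 68, 68, 68, 69, 68, 68, 69, 69, 68, 69, 69, 70, 70, 70, 69, 69, 69, 68, 67, 67, 68, 69, 67, 61, 55, 55, 64, 77, 85, 91, 102, 112, 117, 119, 120, 120, 120, 121, 120, 119, 119, 119, 118]
395 [68, 63, 63, 63, 63, 62, 60, 61, 63, 62, 61, 63, 66, 69, 70, 69, 68, 69, 69, 69, 70, 69, 68, 68, 69, 70, 70, 69, 69, 69, 69, 68, 68, 70, 70, 69, 68, 69, 71, 70, 69, 67, 60, 56, 63, 77, 87, 92, 99, 109, 116, 120, 120, 120, 120, 121, 120, 120, 120, 121]
[116, 105, 94, 87, 85, 84, 80, 73, 66, 64, 63, 62, 63, 63, 63, 63, 62, 60, 59, 61, 62, 65, 65, 65, 65, 65, 65, 63, 63, 61, 61, 62, 63, 64, 64, 64, 60, 54, 50, 55, 64, 68, 68, 67, 67, 68, 68, 68, 68, 68, 69, 70, 69, 69, 68, 68, 68, 68, 70, 70, 70, 69, 69, 70, 70, 67, 67, 68, 69, 69, 69, 69, 68, 68, 68, 69, 70, 70, 70, 70, 69, 70, 70, 68, 63, 60, 61, 60, 60, 59, 58, 59, 61, 66, 75, 85, 91, 92, 96, 103, 112, 119, 123, 124, 123]
```

View pics/c9.png

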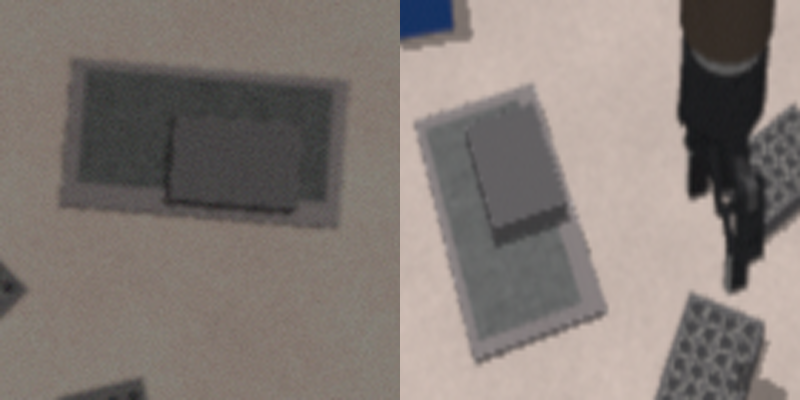

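The plate lies plain side up on the board: in the top crop it is at (232,160), about 15 mm or more inside the near edge. It is square to about 0.02 rad and about 31 mm off the board's centre line, all within limits. The arm is clear, so I'll hand in.

```bash
python3 -c "
from bench import arm
print(arm.job_done())"
```

```text
the job is handed in; nothing more can be done
None
```

I pushed the well plate flat against the board, tipped it over the edge, and left it upside down and square on the drip board with the arm clear; the job is handed in, but no verdict came back.

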